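# Lay out the serving board of a hot-drink stall

### The arm

A 6-joint arm with a two-finger parallel gripper is mounted at the origin on the work surface. World frame = base frame: x ahead of the robot, y to its left, z up, the work surface at z = 0. Lengths are in m, angles in rad, forces in N, time in s.
With the tool pointing down it reaches from about 0.4 to 0.925 m from the base axis. Payload 12.5 kg.
Tool frame: the origin (TCP) lies on the centre line of the jaws, within the pads' length; the fingertips stand manip.tcp_to_tips ahead of it and the grasp point (between the pads) lies 3 mm ahead of it (manip.tcp_to_tips is the distance from the TCP to the fingertips, in m); z points along the fingers, y is the line along which they close (so a half turn about z gives the same grasp; the last joint's range is limited). The gripper opens to 95 mm and grips with 3 to 60 N. Pads are 20 mm wide; open, the fingers measure 119 mm over their backs; the gripper's body (75 mm by 180 mm) begins 59 mm behind the grasp point.
Start: joints at [-1.315, 0.491, 1.559, -0, 1.092, -0.106], TCP at [0.221, -0.585, 0.237] pointing down, gripper open.
Joint ranges: [-3.1, 3.1], [-0.84, 2.19], [0.05, 2.79], [-1.13, 4.28], [0.06, 2.93], [-2.69, 2.69]. Speed limits (rad/s): [2.22, 2.22, 2.79, 3.14, 3.14, 3.14].

### API

Orientations are given as [roll, pitch, yaw] about the fixed x, y, z axes, in that order (R = Rz(yaw) Ry(pitch) Rx(roll)).
In Python, from cell import manip gives the robot as it stands. Calls block until the motion is done:
- manip.movep(position, orientation): joint-space move of the TCP to a pose.
- manip.line_to(position, attitude=None, max_speed=0.15): straight line of the TCP; attitude=None keeps the orientation; max_speed is the mean speed in m/s.
- manip.set_joints(angles): joint-space move.
- manip.move_gripper(opening): finger opening in m; the grip force is fixed at half the most; returns when the fingers have stopped.
- manip.hold(seconds).
- manip.solve_ik(position, orientation): joint angles nearest the present ones, or None.
- manip.read_state(): the state.
- manip.read_camera(name): name is "scene" or "top" or "wrist"; returns (picture, depth): 420x560x3 uint8, red, green, blue; 420x560 float32, m along the optical axis (not along the pixel's ray), 0 where there is no reading.
- manip.camera_info(name): a dict with "K" (3x3 intrinsics, pixels), "k1" (the pictures are not rectified: a ray, as slopes to the right and down, at radius r is drawn at 1 + k1 r^2 times it, then the intrinsics apply), "extrinsics" (4x4, takes a point from world to camera coordinates). Camera axes: x right, y up, looking along -z (the intrinsics and any distortion apply to the point x, -y, -z); pixel columns grow to the right and rows downward; lengths in m; the calibration is good to about 2 mm. A picture is of the moment at which its call begins: read the wrist's pose just before it. camera_info takes no time and is no camera call; for the wrist camera it gives the pose at the moment of the call.
A pose or a line that the arm cannot do raises manip.Unreachable and nothing moves.
- manip.job_done(): hands the job in; it is judged then, once.
Trained networks look in the newest picture that a camera, given by its name, has taken for a name from the list of things; names that differ only in an ending like _2 or _b are one class to them, and where a whole thing is asked for, a point or a joint stands for the part that bears it (a point fixed in the world has none). Each returns a list of dicts, best first, with "p" (0 to 1); they miss things now and then, are a little off and sometimes report something else, mostly with a low value. They report only what shows in the picture. A call takes as long as a camera call.
- manip.spot_in(camera, label): "box" ([centre column, centre row, width, height] in pixels, round what is visible of it).
- manip.masks_of(camera, label): "pixels" (420x560 bool, what is visible of it) and "box" ([centre column, centre row, width, height] in pixels, round what is visible of it).
The state is a dict: "t": time; "joints": joint angles; "qvel": joint speeds; "joint_torque": joint torques, N m; "tool_pos": TCP position; "ee_rot": TCP orientation; "contact_force": force on the tool from outside, world axes, zero at the start; "wrist_torque": the same for the moment, N m; "finger_gap": finger opening in m; "grip_force": force on a finger pad.
Only numpy, scipy, OpenCV 4.12 (cv2) and the standard library are available. Lean on these libraries where they do the work, as an engineer would, in place of code of your own. Each camera call takes 0.05 s, during which the arm holds its last target. There are 200 camera calls.

### The job

Lay out the serving board for the next customer: stand the white cup in the middle of the copper saucer, the blue tin in the middle of the silver-grey saucer with the red tin centred on top of it, and the yellow-lidded jar on the board midway between the two saucers. Set each thing down upright rather than dropping it, and leave the white-lidded jar, the tissue box and the stack of paper cups where they are.

Things in the scene. Friction and masses are not known exactly. Their poses are not given: they have to be found in the camera images.
- board: Pale plywood board fixed to the counter, 120 (x) x 360 (y) x 12 mm high, turned by up to 10 degrees. Origin at the centre of its underside, x away from the robot, y along its length. The two saucers are fixed on its top, centres 120 mm either side of the board's centre along y; which is at which end varies. The board's centre is midway between them and bare at the start.
- copper_saucer: Round copper-coloured saucer, fixed on the board's top; 110 mm across, 10 mm high, with a flat inner floor 4 mm above its underside and about 94 mm across inside a low sloping rim. Origin at the centre of its underside (12 mm above the counter), z up.
- steel_saucer: Round silver-grey metal saucer, same shape and size as the copper one, fixed on the board. Origin at the centre of its underside (12 mm above the counter), z up.
- cup: White ceramic cup without a handle, with an orange band, open at the top, 68 mm high, 46 mm across at the foot and 64 mm at the rim, wall 3 mm, about 0.12 kg; stands upright at the start. Origin at the centre of its underside, z up when upright. Loose, to be moved.
- blue_tin: Round closed sugar tin, all blue with a thin brass hoop and a flat top, 62 mm across, 50 mm high, about 0.25 kg, the larger of the two tins. Origin at the centre of its underside, z up when upright. Loose, to be moved.
- red_tin: Round closed cinnamon tin, all red with a thin brass hoop and a flat top, 50 mm across, 36 mm high, about 0.12 kg, the smaller of the two tins. Origin at the centre of its underside, z up when upright. Loose, to be moved.
- yellow_jar: Closed round amber spice jar with a yellow lid and a paper label, 60 mm across, 86 mm high in all (the lid, 58 mm across, takes the top 14 mm), about 0.28 kg. Origin at the centre of its underside, z up when upright. Loose, to be moved.
- white_jar: Closed round white jar with a white lid, same size as the yellow-lidded one (60 mm across, 86 mm high), standing among the things to be moved. Origin at the centre of its underside. Loose, not to be disturbed.
- tissue_box: Red and white tissue box, 120 x 120 x 85 mm high, on the counter to the robot's right of the board. Origin at the centre of its underside. Loose, not to be disturbed.
- cup_stack: Stack of upside-down paper cups in brown and white, 74 mm across at the foot, 133 mm high, on the counter to the robot's left of the board. Origin at the centre of its underside. Loose, not to be disturbed.

How it is judged:
At the end, for the whole second after the job is handed in: Upright, at rest and released: cup and blue tin on the floors of the copper and grey saucers within 15 mm of their centres, red tin on the blue tin within 12 mm, yellow-lidded jar on the board within 15 mm of midway between the saucers. The other three lie within 25 mm of their starts (horizontal distance between cup and copper_saucer below 0.015 m and z of cup in the frame of copper_saucer between 0 and 0.008 m and horizontal distance between blue_tin and steel_saucer below 0.015 m and z of blue_tin in the frame of steel_saucer between 0 and 0.008 m and horizontal distance between red_tin and blue_tin below 0.012 m and z of red_tin in the frame of blue_tin between 0.046 and 0.054 m and horizontal distance between yellow_jar and board below 0.015 m and z of yellow_jar in the frame of board between 0.008 and 0.016 m and angle between each of cup, blue_tin, red_tin, yellow_jar's own z axis and vertical below 0.12 rad and linear speed of each of cup, blue_tin, red_tin, yellow_jar below 0.03 m/s and distance of each of white_jar, tissue_box, cup_stack from where it was at the start of the episode below 0.025 m); the robot touches nothing.
It fails at once if the white-lidded jar, the tissue box or the cup stack is moved by more than 25 mm (distance of any of white_jar, tissue_box, cup_stack from where it was at the start of the episode above 0.025 m).
It fails at once if one of the four things is dropped: it moves faster than 0.7 m/s (a fall of about 25 mm) while the fingers do not hold it ((linear speed of cup above 0.7 m/s and contact force between the fingers and cup below 0.05 N) or (linear speed of blue_tin above 0.7 m/s and contact force between the fingers and blue_tin below 0.05 N) or (linear speed of red_tin above 0.7 m/s and contact force between the fingers and red_tin below 0.05 N) or (linear speed of yellow_jar above 0.7 m/s and contact force between the fingers and yellow_jar below 0.05 N)).
It also fails if it takes over 115 s, if anything falls off the work surface, if the arm or the gripper's body presses on something with over 40 N, if the wrist force passes 120 N, or if a joint passes its speed limit or range.

## Working session

There is one attempt and no reset: what is moved stays moved. The work goes in short steps, each a Python script; the robot and the scene stay as the last script left them, time stands still between calls to the robot, and variables do not carry over. Pictures are saved under pics/ and viewed, at most 14 in all, crops included, and the job is handed in when it is done.

```bash
ls; mkdir -p pics; cat > h.py <<'E'
import numpy as np, cv2
from cell import manip
def cloud(name):
    """world xyz per pixel, picture"""
    ci=manip.camera_info(name); pic,d=manip.read_camera(name)
    K=np.array(ci["K"]); E=np.array(ci["extrinsics"])
    h,w=d.shape
    uv=np.stack(np.meshgrid(np.arange(w),np.arange(h)),-1).reshape(-1,1,2).astype(float)
    n=cv2.undistortPoints(uv,K,np.array([ci["k1"],0,0,0,0.]),).reshape(h,w,2)
    c=np.stack([n[...,0]*d,-n[...,1]*d,-d],-1)
    W=(c-E[:3,3])@E[:3,:3]
    W[d==0]=np.nan
    return W,pic
def save(pic,f): cv2.imwrite("pics/"+f,pic[...,::-1])
E
python3 - <<'E'
from h import *
for n in("scene","top"):
    W,p=cloud(n); save(p,n+"0.png"); np.save(n+"W.npy",W)
    for l in "board copper_saucer steel_saucer cup blue_tin red_tin yellow_jar white_jar tissue_box cup_stack".split():
        for m in manip.masks_of(n,l)[:2]:
            if m["p"]<.3: continue
            P=W[m["pixels"]]; P=P[~np.isnan(P[:,0])]
            zt=np.percentile(P[:,2],95); T=P[P[:,2]>zt-.006]
            print(n,l,round(m["p"],2),np.round(m["box"]),len(P),"med",np.round(np.median(P,0),3),"top",np.round((T.min(0)+T.max(0))/2,3),np.round(np.ptp(T,0),3))
s=manip.read_state();print(s["t"],s["ee_rot"],s["finger_gap"],manip.tcp_to_tips)
E
```

```text
cell.py
pics
scene board 0.62 [285. 244.  94. 123.] 3064 med [ 0.632 -0.057  0.01 ] top [ 0.622 -0.045  0.017] [0.132 0.362 0.018]
scene copper_saucer 0.89 [308. 202.  43.  29.] 976 med [0.615 0.078 0.015] top [0.616 0.075 0.022] [0.106 0.114 0.015]
scene copper_saucer 0.55 [351. 104.  25.  48.] 948 med [0.584 0.422 0.081] top [0.578 0.444 0.131] [0.057 0.059 0.01 ]
scene steel_saucer 0.67 [266. 271.  46.  42.] 1230 med [ 0.625 -0.162  0.015] top [ 0.626 -0.163  0.019] [0.106 0.107 0.011]
scene cup 0.6 [208. 227.  27.  28.] 624 med [ 0.432 -0.133  0.041] top [ 0.436 -0.139  0.066] [0.065 0.064 0.01 ]
scene cup 0.36 [265. 162.  10.  21.] 244 med [0.445 0.13  0.033] top [0.441 0.137 0.036] [0.046 0.045 0.008]
scene blue_tin 0.88 [289. 135.  21.  30.] 464 med [0.454 0.272 0.044] top [0.447 0.283 0.05 ] [0.059 0.063 0.009]
scene red_tin 0.66 [264. 162.  18.  23.] 347 med [0.442 0.132 0.031] top [0.439 0.139 0.036] [0.049 0.05  0.009]
scene yellow_jar 0.93 [181. 258.  27.  38.] 794 med [ 0.442 -0.267  0.079] top [ 0.431 -0.258  0.086] [0.057 0.058 0.01 ]
scene white_jar 0.64 [242. 191.  2
[... 1327 characters left out ...]
439 0.14  0.04 ] [0.045 0.048 0.009]
top yellow_jar 0.87 [364. 252.  23.  21.] 371 med [ 0.428 -0.251  0.084] top [ 0.429 -0.256  0.089] [0.055 0.055 0.01 ]
top yellow_jar 0.7 [331. 188.  33.  34.] 1026 med [ 0.627 -0.163  0.016] top [ 0.628 -0.162  0.024] [0.109 0.105 0.014]
top white_jar 0.89 [277. 245.  21.  15.] 323 med [0.445 0.004 0.085] top [0.446 0.003 0.089] [0.055 0.055 0.009]
top tissue_box 0.86 [417. 215.  62.  55.] 2132 med [ 0.526 -0.414  0.083] top [ 0.528 -0.42   0.089] [0.158 0.16  0.011]
top cup_stack 0.81 [128. 205.  35.  29.] 713 med [0.575 0.43  0.117] top [0.577 0.446 0.136] [0.057 0.052 0.012]
1.1 [3.14142739e+00 1.65371854e-05 3.61788967e-01] 0.09517050520623058 0.022
```

View pics/top0.png

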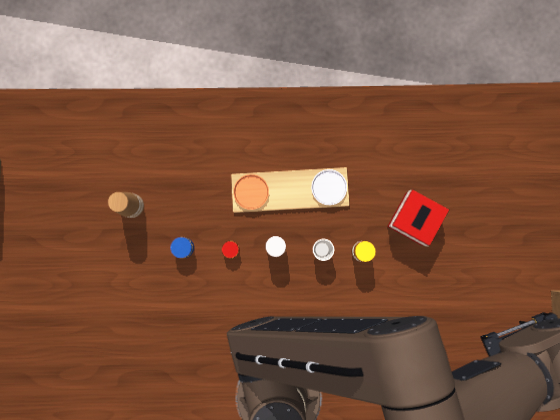

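View pics/scene0.png

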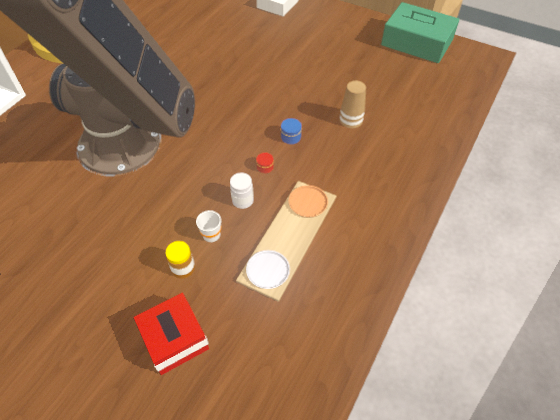

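The copper saucer sits left at (251,194) and the steel one right at (330,187). The near row along row ~248 is blue 181, red 231, white jar 276, cup 323 and yellow jar 364, with enough gaps to close the fingers along x. I'll do blue first.

```bash
cat >> h.py <<'E'
R=[np.pi,0,np.pi/2+0.05]
OBJ=dict(blue=(.4465,.2835),red=(.439,.1395),cup=(.4355,-.138),yellow=(.430,-.257))
COP=np.array([.615,.0765]); STE=np.array([.627,-.1625]); MID=(COP+STE)/2
def st(tag):
    s=manip.read_state(); print(tag,"t%.1f"%s["t"],np.round(s["tool_pos"],4),"gap %.4f"%s["finger_gap"],"F",np.round(s["contact_force"],1),"grip %.1f"%s["grip_force"])
def pickplace(src,dst,g,base,zc=.24):
    """g: grasp-point height above object's underside, base: support height"""
    z=g-.003*-1   # TCP is 3 mm above the grasp point
    manip.movep([*src,zc],R)
    manip.line_to([*src,z+.03],max_speed=.25); manip.line_to([*src,z],max_speed=.1)
    manip.move_gripper(.02); st("grasp")
    manip.line_to([*src,z+.02],max_speed=.08); manip.line_to([*src,zc],max_speed=.25); st("lift")
    manip.movep([*dst,zc],R)
    manip.line_to([*dst,z+base+.025],max_speed=.2); manip.line_to([*dst,z+base+.001],max_speed=.04); st("down")
    manip.move_gripper(.095); manip.hold(.2)
    manip.line_to([*dst,zc],max_speed=.2); st("end")
E
python3 - <<'E'
from h import *
pickplace(OBJ["blue"],STE,.032,.016)
W,p=cloud("top"); save(p,"top1.png")
for l in("blue_tin","steel_saucer"):
    for m in manip.masks_of("top",l)[:1]:
        P=W[m["pixels"]]; print(l,m["p"],np.round(np.nanmedian(P,0),3),np.round(np.nanmax(P,0),3),np.round(np.nanmin(P,0),3))
W,p=cloud("wrist"); save(p,"wrist1.png")
for l in("blue_tin","steel_saucer"):
    for m in manip.masks_of("wrist",l)[:1]:
        P=W[m["pixels"]]; P=P[~np.isnan(P[:,0])]; zt=np.percentile(P[:,2],95);P=P[P[:,2]>zt-.006]; print(l,m["p"],np.round(P.max(0),3),np.round(P.min(0),3))
E
```

```text
grasp t6.2 [0.4466 0.2835 0.0352] gap 0.0616 F [-0.4 -0.3  3.3] grip 30.0
lift t7.5 [0.446  0.2832 0.2386] gap 0.0617 F [-0.2 -0.2 -2.4] grip 30.0
down t10.9 [ 0.627  -0.1625  0.0519] gap 0.0615 F [-0.9  0.3 -1.9] grip 30.0
end t13.0 [ 0.6266 -0.1624  0.2389] gap 0.0948 F [-0.   0.9 -0.2] grip 0.0
blue_tin 0.74 [ 0.656 -0.129  0.069] [ 0.595 -0.19   0.061]
steel_saucer 0.93 [ 0.68  -0.108  0.066] [ 0.572 -0.216  0.016]
```

Blue is centred to within about 3 mm. Next is red, then check with the wrist camera.

```bash
python3 - <<'E'
from h import *
pickplace(OBJ["red"],(.6262,-.161),.021,.066)
W,p=cloud("wrist"); save(p,"wrist2.png")
for l in("red_tin","blue_tin","steel_saucer"):
    for m in manip.masks_of("wrist",l)[:1]:
        P=W[m["pixels"]]; P=P[~np.isnan(P[:,0])]; zt=np.percentile(P[:,2],95);print(l,m["p"],np.round(P.max(0),3),np.round(P.min(0),3))
pickplace(OBJ["cup"],COP,.045,.016)
W,p=cloud("wrist"); save(p,"wrist3.png")
for l in("cup","copper_saucer"):
    for m in manip.masks_of("wrist",l)[:1]:
        P=W[m["pixels"]]; P=P[~np.isnan(P[:,0])]; zt=np.percentile(P[:,2],95);print(l,m["p"],np.round(P.max(0),3),np.round(P.min(0),3))
E
```

```text
grasp t16.8 [0.4391 0.1395 0.024 ] gap 0.0496 F [-0.  -0.5  1.1] grip 30.0
lift t18.1 [0.4385 0.1394 0.2388] gap 0.0497 F [ 0.6  0.5 -1.5] grip 30.0
down t21.0 [ 0.6262 -0.1611  0.091 ] gap 0.0495 F [-0.9 -0.2 -0.4] grip 30.0
end t23.0 [ 0.6257 -0.1609  0.2389] gap 0.0948 F [-0.  -0.6  0.1] grip 0.0
red_tin 0.65 [ 0.655 -0.134  0.104] [ 0.596 -0.206  0.015]
blue_tin 0.64 [ 0.661 -0.129  0.094] [ 0.591 -0.177  0.014]
steel_saucer 0.93 [ 0.683 -0.108  0.103] [ 0.57  -0.218  0.01 ]
grasp t25.9 [ 0.4357 -0.1381  0.0481] gap 0.0621 F [1.  0.2 2.5] grip 30.0
lift t27.1 [ 0.435  -0.1378  0.2388] gap 0.0627 F [-0.1  0.1 -0.6] grip 30.0
down t29.8 [0.615  0.0765 0.065 ] gap 0.0624 F [-0.2  0.3 -1.6] grip 30.0
end t31.8 [0.6145 0.0765 0.2389] gap 0.0949 F [ 1.   0.1 -0. ] grip 0.0
copper_saucer 0.79 [0.669 0.131 0.055] [0.56  0.031 0.011]
```

View pics/wrist2.png

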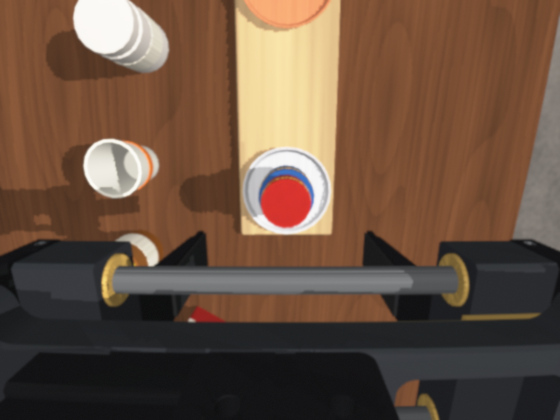

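View pics/wrist3.png

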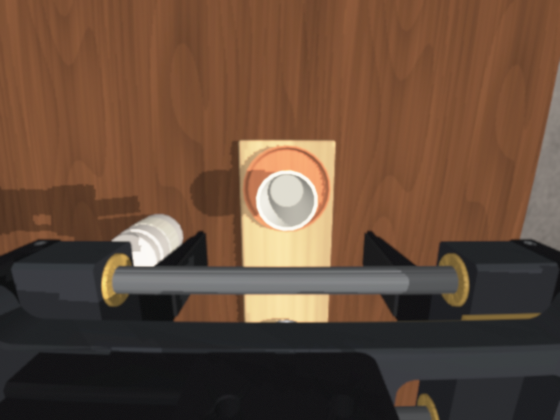

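Wrist picture 2 shows red at (286,203), seated on blue in the saucer at (287,191). Picture 3 shows the cup standing, its foot near (286,190) in the copper saucer at (286,188). Now the yellow jar, then a final check with the arm clear.

```bash
python3 - <<'E'
from h import *
pickplace(OBJ["yellow"],MID,.055,.012)
manip.movep([.40,-.42,.35],R)
for n in("top","scene"):
    W,p=cloud(n); save(cv2.resize(p[120:300,100:460] if n=="top" else p[80:400,100:400],None,fx=2,fy=1.8 if n!="top" else 2),n+"9.png")
    for l in "copper_saucer steel_saucer cup blue_tin red_tin yellow_jar white_jar tissue_box cup_stack".split():
        for m in manip.masks_of(n,l)[:1]:
            P=W[m["pixels"]]; P=P[~np.isnan(P[:,0])]
            zt=np.percentile(P[:,2],95); T=P[P[:,2]>zt-.006]
            print(n,l,round(m["p"],2),"top",np.round((T.min(0)+T.max(0))/2,3),np.round(np.ptp(T,0),3))
st("")
E
```

```text
grasp t35.3 [ 0.4301 -0.2571  0.0581] gap 0.0597 F [-0.4  0.5  2.4] grip 30.0
lift t36.5 [ 0.4295 -0.2566  0.2387] gap 0.0598 F [ 0.3 -0.1 -2.7] grip 30.0
down t39.2 [ 0.621  -0.043   0.0709] gap 0.0596 F [-0.1  0.7 -2.4] grip 30.0
end t41.2 [ 0.6206 -0.043   0.2389] gap 0.0946 F [ 0.4  0.1 -0.8] grip 0.0
top copper_saucer 0.97 top [0.614 0.079 0.025] [0.105 0.102 0.014]
top steel_saucer 0.95 top [ 0.628 -0.162  0.063] [0.109 0.104 0.083]
top cup 0.7 top [0.614 0.079 0.085] [0.063 0.053 0.012]
top blue_tin 0.66 top [ 0.61  -0.15   0.069] [0.027 0.038 0.01 ]
top red_tin 0.54 top [ 0.627 -0.158  0.106] [0.05  0.046 0.01 ]
top yellow_jar 0.75 top [ 0.62  -0.043  0.102] [0.056 0.055 0.012]
top white_jar 0.76 top [0.446 0.001 0.088] [0.055 0.053 0.008]
top tissue_box 0.63 top [ 0.527 -0.42   0.089] [0.161 0.154 0.011]
scene copper_saucer 0.83 top [0.615 0.052 0.057] [0.109 0.149 0.082]
scene steel_saucer 0.66 top [ 0.626 -0.164  0.02 ] [0.107 0.103 0.01 ]
scene cup 0.81 top [0.616 0.076 0.081] [0.06  0.067 0.01 ]
scene blue_tin 0.86 top [ 0.631 -0.17   0.065] [0.051 0.046 0.008]
scene red_tin 0.62 top [ 0.625 -0.162  0.102] [0.05  0.047 0.008]
scene yellow_jar 0.7 top [ 0.62  -0.046  0.098] [0.057 0.056 0.009]
scene white_jar 0.82 top [0.447 0.002 0.086] [0.056 0.059 0.01 ]
scene tissue_box 0.77 top [ 0.528 -0.424  0.086] [0.159 0.157 0.01 ]
 t43.8 [ 0.4  -0.42  0.35] gap 0.0953 F [-0.1 -1.2 -0.4] grip 0.0
```

View pics/scene9.png

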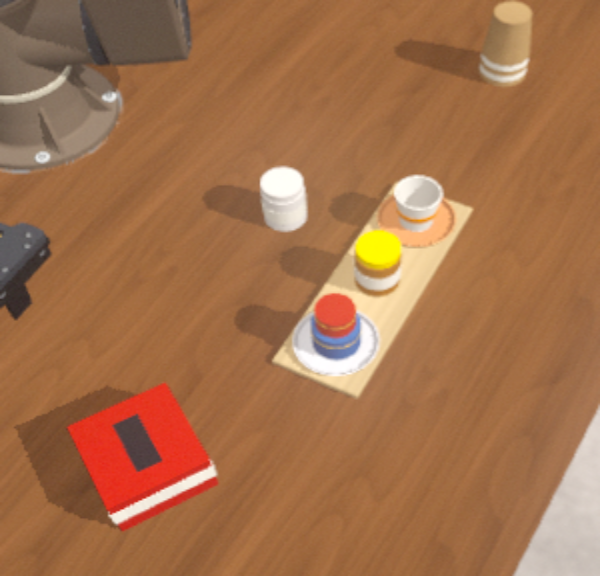

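View pics/top9.png

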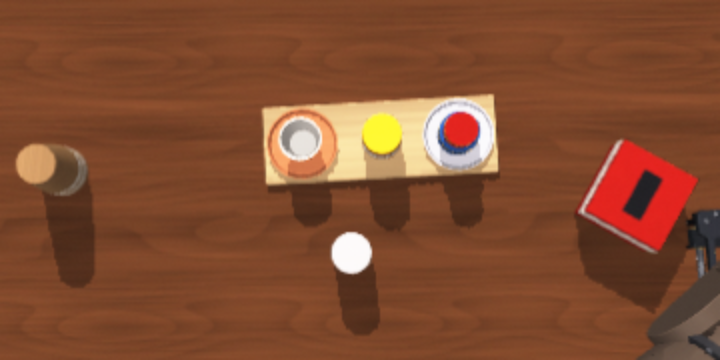

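Both pictures show all four items upright and in place: cup (417,205), yellow jar (378,262) and red on blue (335,325) in the scene crop. The measured centres agree within about 4 mm, and the white jar, tissue box and cup stack haven't moved.

```bash
python3 -c "
from cell import manip
print(manip.job_done())"
```

```text
the job is handed in; nothing more can be done
None
```

The board is laid out as asked and the job is handed in after about 44 s; the last camera check put everything within about 4 mm of its target, but the hand-in returned no verdict.

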